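# Gauge the printed sleeves and hold up the good fit

## Robot

A 6-joint arm with a two-finger parallel gripper is mounted at the origin on the work surface. World frame = base frame: x ahead of the robot, y to its left, z up, the work surface at z = 0. Lengths are in m, angles in degrees, forces in N, time in s.
With the tool pointing down it reaches from about 0.3 to 0.75 m from the base axis. Payload 8.5 kg.
Tool frame: the origin (TCP) lies between the finger pads; the fingertips stand env.finger_overhang ahead of it and the grasp point (between the pads) lies 2 mm behind it (env.finger_overhang is the distance from the TCP to the fingertips, in m); z points along the fingers, y is the line along which they close (so a half turn about z gives the same grasp; the last joint's range is limited). The gripper opens to 85 mm and grips with 20 to 120 N. Pads are 22 mm wide; open, the fingers measure 114 mm over their backs; the gripper's body (76 mm by 85 mm) begins 54 mm behind the grasp point. The pads swing forward as they close: fully open they stand 13 mm farther back than shut.
Start: joints at [52.294, 21.807, 74.336, -0, 83.858, -12.336], TCP at [0.236, 0.497, 0.248] pointing down, gripper open.
Joint ranges: [-178.18, 178.18], [-50.72, 133.34], [12.68, 142.11], [-81.47, 261.47], [9.98, 163.14], [-165.26, 165.26]. Speed limits (degrees/s): [136.94, 136.94, 180, 180, 180, 180].

## Interface

Orientations are given as a 3x3 rotation matrix whose columns are the frame's x, y, z axes.
In Python, from rig import env gives the robot as it stands. The module is installed in compiled form; this text tells all that it offers.
- The arm moves only by the tool jog_arm, never from a script. Its arguments are lists of equal length, an entry for each row: "hand": the finger opening in m, from 0 to 0.0854; "travel": the shift along the world's x, y, z in m, a list of three; "yaw": the turn about the world's z in rad. A call has exactly 5 rows; each row shifts and turns the commanded pose from where the row before left it; what a row does not reach is not made up. A row lasts 1/8 s, in which the tool goes at most 62.5 mm and 10.7 degrees, less where a joint would pass 70% of its speed; a pose out of reach is approached as far as the arm can. A call is refused whole if a number of a shift passes 0.0625 or a number of a turn 0.188, either way. A call with a gripper value outside its range is refused whole. The fingers move at their own pace and stop on an object; "grip_force" is the grip in N (left out, the last holds). Time passes only in rows, so rows that do not move let the fingers close, or fill a call up. It gives the time, the measured TCP pose, the force, the opening and the grip force at its end, in the units of the state.
- env.observe(): the state, without advancing time (a new reading comes with each control period).
- env.get_image(name): name is "scene" or "top" or "wrist"; returns the picture (400x640x3 uint8, red, green, blue); there is no depth.
- env.calibration(name): a dict with "fx", "fy", "cx", "cy" (pixels), "position" and "rotation" of the camera in the world; the wrist camera has in their place "hand_eye" (4x4, takes a point from camera to tool coordinates, whose origin is the TCP and whose axes are the flange's). Camera axes: x right, y down, z forward; pixel columns grow to the right and rows downward; lengths in m; the calibration is good to about 2 mm. A picture is of the moment at which its call begins: read the wrist's pose just before it. calibration takes no time and is no camera call.
- env.close_job(): hands the job in; it is judged then, once.
The state is a dict: "time_s": time; "q": joint angles; "qvel": joint speeds; "joint_efforts": joint torques, N m; "position": TCP position; "tool_rot": TCP orientation; "ft_force": force on the tool from outside, world axes, zero at the start; "wrist_torque": the same for the moment, N m; "grip_width": finger opening in m; "gripper_force": force on a finger pad.
Only numpy, scipy, OpenCV 4.12 (cv2) and the standard library are available. Lean on these libraries where they do the work, as an engineer would, in place of code of your own. Each camera call takes 0.05 s, during which the arm holds its last target. There are 200 camera calls.

## Task

Sort the two white printed sleeves by whether they fit the steel gauge pin: put the one whose bore is too narrow for the pin in the black reject tray, and slide the other down the pin until it sits fully home on the gauge's round foot while the gauge stands on the mat. Then lift the gauge with that sleeve on it about 15 cm off the mat and finish while still holding it there, upright and still; never tip the gauge over, and leave everything else on the bench where it is.

Things in the scene. Friction and masses are not known exactly. Their poses are not given: they have to be found in the camera images.
- gauge: Steel fit gauge, loose, about 0.4 kg: a round foot 70 mm in diameter and 8 mm thick with an upright pin 22 mm in diameter in its centre. The pin is straight from the foot's top (8 mm) up to 63 mm, then tapers to 10 mm in diameter at its top, 70 mm above the underside. Origin: centre of the foot's underside; z up along the pin. With a sleeve home on it, 28 to 63 mm of height stays free to grip the pin.
- sleeve_wide_mid (a point): White 3D-printed plastic sleeve standing on its end: outside diameter 46 mm, height 20 mm, plain bore right through, 25 mm in diameter (goes over the 22 mm pin with play, and falls down it by itself). About 30 g. The point is the sleeve's middle, on its axis, 10 mm above its underside; z along the axis.
- sleeve_narrow_mid (a point): White 3D-printed plastic sleeve, outside the same as the other (diameter 46 mm, height 20 mm), but its bore is only 12 mm in diameter, too narrow for the pin. About 30 g. The point is the sleeve's middle, on its axis, 10 mm above its underside; z along the axis.
- reject_tray: Black open plastic tray, fixed, 150 mm square outside, 30 mm high, walls and floor 4 to 5 mm thick, empty. Origin: centre of its underside; x and y along its sides. It may be turned a little.
- screwdriver: Bystander, loose, not to be disturbed. Screwdriver with black handle, 170 mm long, lying along its own x, between the tray and the rest; origin under its middle.
- gear_motor: Bystander, loose, not to be disturbed. Small yellow gear motor, about 50 x 32 x 18 mm high, lying among the sleeves and gauge; origin under its middle.
- bracket: Bystander, loose, not to be disturbed. Blue printed U-shaped bracket, 100 x 50 mm, 39 mm high, at the far side; origin under its middle.
- housing: Bystander, loose, not to be disturbed. Grey round housing, 110 mm in diameter, 38 mm high, at the far side; origin under its middle.
- pliers: Bystander, loose, not to be disturbed. Pliers with blue grips, about 150 mm long, 70 mm wide, 14 mm high, lying near the robot, grips to its own -x; origin within 20 mm of its middle.
- battery: Bystander, loose, not to be disturbed. Bare cylindrical cell, standing, 21 mm in diameter, 70 mm high, near the robot; origin under its middle.
There are look-alikes about, which are no part of the job. What is shaped like the part that bears sleeve_wide_mid but blue or red is not meant.

How it is judged:
By the outcome, as a careful person would: the job done as asked, in the order asked, and still so for the second after the job is handed in, while the arm keeps its last pose, push and grip.
It also fails if it takes over 72 s, if anything falls off the work surface, if the arm or the gripper's body presses on something with over 40 N, if the wrist force passes 120 N, or if a joint passes its speed limit or range.

## Working session

There is one attempt and no reset: what is moved stays moved. The work goes in short steps, Python scripts to look and compute and a tool call to move; the robot and the scene stay as the last step left them, time stands still between calls to the robot, and variables do not carry over. Pictures are saved under pics/ and viewed, at most 11 in all, crops included, and the job is handed in when it is done.

Besides the shell and the picture viewer there is one more tool, called after "Call:" as name(argument=value, ...), one argument or row to a line, values as JSON. jog_arm: Moves the arm, as the interface text tells. Its arguments: {"type":"object","properties":{"hand":{"type":"array"},"travel":{"type":"array"},"yaw":{"type":"array"},"grip_force":{"type":"number"}},"required":["hand","travel","yaw"]}

```bash
mkdir -p pics; cat > h.py <<'E'
import numpy as np, cv2
from rig import env
def cal(n):
    c=env.calibration(n)
    if n=="wrist":
        s=env.observe(); T=np.eye(4); T[:3,:3]=s["tool_rot"]; T[:3,3]=s["position"]
        W=T@np.array(c["hand_eye"]); c["position"]=W[:3,3]; c["rotation"]=W[:3,:3]
    return c
def ray(c,u,v,z):
    d=np.array(c["rotation"])@np.array([(u-c["cx"])/c["fx"],(v-c["cy"])/c["fy"],1]); p=np.array(c["position"])
    return p+d*(z-p[2])/d[2]
def proj(c,P):
    q=np.array(c["rotation"]).T@(np.array(P)-np.array(c["position"])); return q[0]/q[2]*c["fx"]+c["cx"],q[1]/q[2]*c["fy"]+c["cy"]
def shot(n,name):
    c=cal(n); im=env.get_image(n)[:,:,::-1].copy(); cv2.imwrite(f"pics/{name}.png",im); return c,im
E
python3 - <<'E'
from h import *
for n in("top","scene"):
    c,im=shot(n,n+"0"); print(n,c)
print(env.finger_overhang, env.observe())
E
```

```text
top {'fx': 417.5488485579554, 'fy': 417.5488485579554, 'cx': 314.8861219835839, 'cy': 198.62332250128375, 'position': array([0.43871218, 0.03308501, 1.0657666 ]), 'rotation': array([[-0.00545732, -0.99173476,  0.12818889],
       [-0.99992084,  0.00686528,  0.0105442 ],
       [-0.0113371 , -0.1281212 , -0.99169372]])}
scene {'fx': 462.38817834655464, 'fy': 462.38817834655464, 'cx': 317.15203000083477, 'cy': 203.72290617695342, 'position': array([0.91312733, 0.58788447, 0.77455096]), 'rotation': array([[-0.85254505,  0.39090166, -0.34693347],
       [ 0.52264117,  0.63301133, -0.57108919],
       [-0.0036269 , -0.66820098, -0.74397198]])}
0.017 {'time_s': 0.1, 'q': array([ 5.22936087e+01,  2.18382432e+01,  7.43796300e+01,  4.63276432e-04,
        8.38573761e+01, -1.23355567e+01]), 'qvel': array([-0.00089595, -0.0259535 , -0.15027453, -0.12097914, -0.01685052,
       -0.01084636]), 'joint_efforts': array([ 3.66160646e-03, -4.49218476e+01, -2.31657940e+01, -2.46399632e-04,
        3.65231826e-03,  9.01724604e-06]), 'position': array([0.23551126, 0.49676311, 0.24776766]), 'tool_rot': array([[-9.03553028e-01,  4.28475518e-01, -8.09623071e-04],
       [ 4.28476186e-01,  9.03552483e-01, -1.03414405e-03],
       [ 2.88431529e-04, -1.28130819e-03, -9.99999138e-01]]), 'ft_force': array([0.4284737 , 0.0560462 , 0.69491072]), 'wrist_torque': array([ 0.00809752,  0.02116104, -0.02742945]), 'gripper_force': 0.0, 'grip_width': 0.08549503737212527}
```

View pics/top0.png

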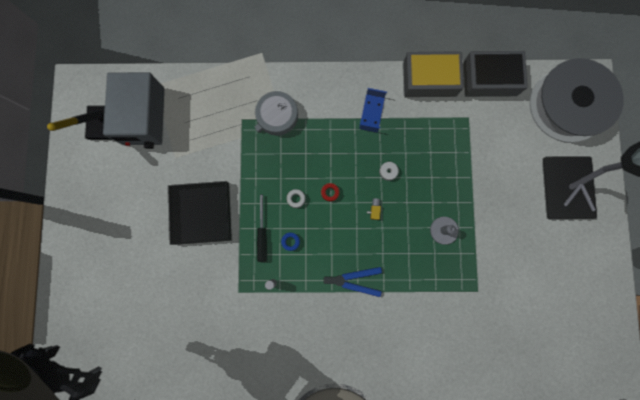

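View pics/scene0.png

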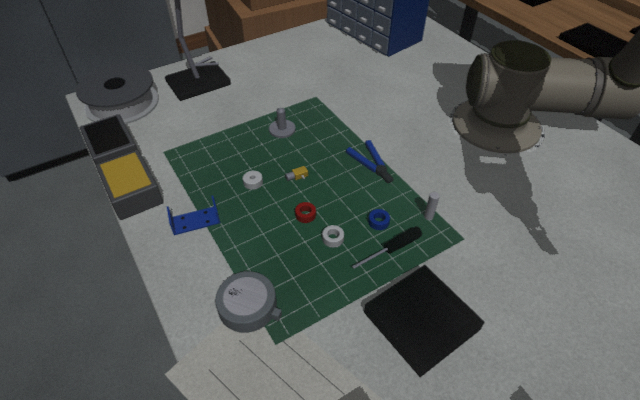

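Top picture: wide-bore white sleeve at (296,199), narrow-bore white sleeve at (389,171). Look-alikes are the red ring (331,192) and the blue ring (291,242), both excluded by colour. The gauge is at (444,230), its look-alike the battery cell at (269,285). The tray is at (200,213), the screwdriver at (262,230) and the motor at (376,209).

```bash
cat > m.py <<'E'
from h import *
def blob(im,u,v,r,lo,hi=(255,255,255)):
    hsv=cv2.cvtColor(im,cv2.COLOR_BGR2HSV); m=cv2.inRange(hsv,np.array(lo),np.array(hi))
    w=np.zeros_like(m); cv2.circle(w,(u,v),r,255,-1); m&=w
    cs,_=cv2.findContours(m,cv2.RETR_EXTERNAL,cv2.CHAIN_APPROX_NONE)
    return max(cs,key=cv2.contourArea)
E
python3 - <<'E'
from m import *
c=cal("top"); im=cv2.imread("pics/top0.png"); s=cal("scene"); si=cv2.imread("pics/scene0.png")
for nm,uv,suv in(("wide",(296,199),(333,236)),("narrow",(389,171),(253,180))):
    for cc,ii,p in((c,im,uv),(s,si,suv)):
        k=blob(ii,*p,15,(0,0,120),(180,70,255)); (x,y),wh,a=cv2.minAreaRect(k); h=cv2.convexHull(k); M=cv2.moments(h)
        x,y=M["m10"]/M["m00"],M["m01"]/M["m00"]; print(nm,(x,y),wh,ray(cc,x,y,.015).round(4))
for p,z in(((444,231),.008),((450,231),.07),((376,210),.01),((262,197),.01),((262,262),.01),((269,285),.07)): print(p,ray(c,*p,z).round(3))
for p in((168,187),(229,182),(232,241),(172,245)): print("tray",ray(c,*p,.03).round(3))
print("sc", ray(s,282,130,.008).round(3), ray(s,281,109,.07).round(3))
a=cv2.resize(im[150:260,250:470],(800,400),interpolation=cv2.INTER_CUBIC); cv2.imwrite("pics/crop.png",a)
E
```

```text
wide (295.0365296803653, 197.93302891933027) (16.0, 16.0) [0.5767 0.0947 0.015 ]
wide (333.0232704402515, 233.52327044025157) (19.091880798339844, 17.677669525146484) [0.5744 0.0935 0.015 ]
narrow (388.5981735159817, 170.1111111111111) (16.0, 17.0) [ 0.6467 -0.1445  0.015 ]
narrow (252.15079365079364, 177.28395061728395) (13.0, 18.0) [ 0.6445 -0.1453  0.015 ]
(444, 231) [ 0.491 -0.281  0.008]
(450, 231) [ 0.488 -0.276  0.07 ]
(376, 210) [ 0.545 -0.111  0.01 ]
(262, 197) [0.58  0.179 0.01 ]
(262, 262) [0.416 0.178 0.01 ]
(269, 285) [0.364 0.152 0.07 ]
tray [0.605 0.414 0.03 ]
tray [0.616 0.26  0.03 ]
tray [0.468 0.25  0.03 ]
tray [0.459 0.398 0.03 ]
sc [ 0.499 -0.268  0.008] [ 0.495 -0.273  0.07 ]
```

View pics/crop.png

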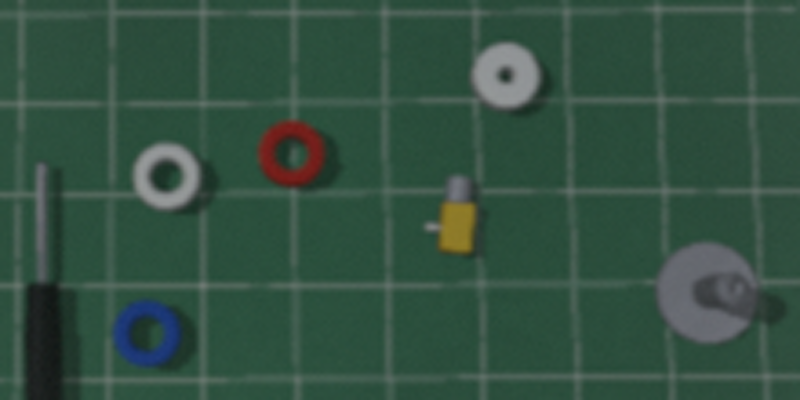

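The crop confirms it. The white ring at left (full image 296,199) has the wide bore, and the white one at upper right (389,171) has a small bore, so it is the reject. Moving above the narrow sleeve.

Call:
jog_arm(
  hand=[0.085, 0.085, 0.085, 0.085, 0.085],
  travel=[
    [0.027, -0.043, 0],
    [0.027, -0.043, 0],
    [0.027, -0.043, 0],
    [0.027, -0.043, 0],
    [0.027, -0.043, 0],
  ],
  yaw=[0, 0, 0, 0, 0],
  grip_force=40,
)

```text
time_s: 0.72
position: [0.3712, 0.2804, 0.2482]
tool_rot: [[-0.904, 0.428, -0.0], [0.428, 0.904, -0.0], [0.0, -0.0, -1.0]]
ft_force: [1.0, 0.9, 0.2]
grip_width: 0.0852
gripper_force: 0.0
```

Call:
jog_arm(
  hand=[0.085, 0.085, 0.085, 0.085, 0.085],
  travel=[
    [0.027, -0.043, 0],
    [0.027, -0.043, 0],
    [0.027, -0.043, 0],
    [0.027, -0.043, 0],
    [0.027, -0.043, 0],
  ],
  yaw=[0, 0, 0, 0, 0],
)

```text
time_s: 1.35
position: [0.5062, 0.0654, 0.2481]
tool_rot: [[-0.904, 0.429, -0.001], [0.429, 0.904, 0.0], [0.001, -0.0, -1.0]]
ft_force: [-0.0, 0.8, 0.2]
grip_width: 0.0851
gripper_force: 0.0
```

Call:
jog_arm(
  hand=[0.085, 0.085, 0.085, 0.085, 0.085],
  travel=[
    [0.027, -0.043, -0.02],
    [0.027, -0.043, -0.02],
    [0.027, -0.043, -0.02],
    [0.027, -0.043, -0.02],
    [0.027, -0.043, -0.02],
  ],
  yaw=[0, 0, 0, 0, 0],
)

```text
time_s: 1.98
position: [0.6412, -0.1495, 0.1472]
tool_rot: [[-0.904, 0.429, -0.001], [0.429, 0.904, 0.0], [0.001, 0.0, -1.0]]
ft_force: [-0.1, 0.3, 0.3]
grip_width: 0.0851
gripper_force: 0.0
```

```bash
python3 - <<'E'
from m import *
c,im=shot("wrist","w1"); print(im.shape,proj(c,(.6455,-.145,.02)))
u,v=map(int,proj(c,(.6455,-.145,.02)))
k=blob(im,u,v,100,(0,0,120),(180,70,255)); h=cv2.convexHull(k); print(cv2.fitEllipse(h)); (x,y),_,_=cv2.fitEllipse(h); print(ray(c,x,y,.018))
E
```

```text
(400, 640, 3) (np.float64(328.27568031023003), np.float64(203.56504307048914))
((327.9581298828125, 203.09957885742188), (198.6184539794922, 199.55027770996094), 88.7380142211914)
[ 0.64561598 -0.14526494  0.018     ]
```

View pics/w1.png

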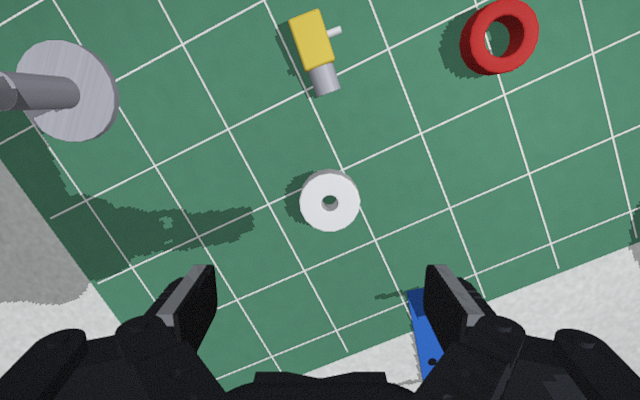

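Wrist picture: the narrow sleeve is at about (330,201), within 2 mm of the predicted (328,204). The finger lanes on either side are clear. Descending and gripping.

Call:
jog_arm(
  hand=[0.085, 0.085, 0.085, 0.085, 0.085],
  travel=[
    [0.004, 0.004, -0.02],
    [0, 0, -0.04],
    [0, 0, -0.035],
    [0, 0, -0.021],
    [0, 0, -0.01],
  ],
  yaw=[0, 0, 0, 0, 0],
)

```text
time_s: 2.65
position: [0.6441, -0.1438, 0.0208]
tool_rot: [[-0.904, 0.428, -0.002], [0.428, 0.904, 0.001], [0.002, -0.0, -1.0]]
ft_force: [0.1, -0.7, -0.4]
grip_width: 0.0848
gripper_force: 0.0
```

Call:
jog_arm(
  hand=[0.03, 0.03, 0.03, 0.03, 0.03],
  travel=[
    [0, 0, 0],
    [0, 0, 0],
    [0, 0, 0],
    [0, 0, 0],
    [0, 0, 0],
  ],
  yaw=[0, 0, 0, 0, 0],
)

```text
time_s: 3.28
position: [0.6452, -0.1443, 0.0239]
tool_rot: [[-0.904, 0.428, 0.002], [0.428, 0.904, -0.001], [-0.002, 0.0, -1.0]]
ft_force: [-0.7, 0.5, 6.4]
grip_width: 0.0447
gripper_force: 40.7
```

Call:
jog_arm(
  hand=[0.03, 0.03, 0.03, 0.03, 0.03],
  travel=[
    [0, 0, 0],
    [0, 0, 0.01],
    [0, 0, 0.03],
    [0, 0, 0.04],
    [0, 0, 0.05],
  ],
  yaw=[0, 0, 0, 0, 0],
)

```text
time_s: 3.9
position: [0.6442, -0.1439, 0.1536]
tool_rot: [[-0.904, 0.428, -0.001], [0.428, 0.904, 0.001], [0.001, -0.0, -1.0]]
ft_force: [0.1, -0.8, -0.6]
grip_width: 0.0442
gripper_force: 40.9
```

Call:
jog_arm(
  hand=[0.03, 0.03, 0.03, 0.03, 0.03],
  travel=[
    [-0.01, 0.047, 0],
    [-0.011, 0.047, 0],
    [-0.011, 0.047, 0],
    [-0.011, 0.048, 0],
    [-0.011, 0.048, 0],
  ],
  yaw=[0, 0, 0, 0, 0],
)

```text
time_s: 4.53
position: [0.5902, 0.0944, 0.1531]
tool_rot: [[-0.903, 0.429, 0.001], [0.429, 0.903, 0.0], [-0.001, 0.0, -1.0]]
ft_force: [1.3, -0.2, -0.3]
grip_width: 0.0441
gripper_force: 40.9
```

Call:
jog_arm(
  hand=[0.03, 0.03, 0.03, 0.03, 0.03],
  travel=[
    [-0.01, 0.047, 0],
    [-0.011, 0.047, 0],
    [-0.011, 0.047, 0],
    [-0.011, 0.048, 0],
    [-0.011, 0.048, 0],
  ],
  yaw=[0, 0, 0, 0, 0],
)

```text
time_s: 5.15
position: [0.5361, 0.3315, 0.1531]
tool_rot: [[-0.904, 0.428, 0.001], [0.428, 0.904, 0.0], [-0.001, 0.001, -1.0]]
ft_force: [1.2, -0.3, -0.7]
grip_width: 0.0447
gripper_force: 40.9
```

Call:
jog_arm(
  hand=[0.03, 0.03, 0.03, 0.03, 0.03],
  travel=[
    [0, 0, -0.03],
    [0, 0, -0.04],
    [0, 0, -0.03],
    [0, 0, -0.02],
    [0, 0, 0],
  ],
  yaw=[0, 0, 0, 0, 0],
)

```text
time_s: 5.78
position: [0.5361, 0.3297, 0.0316]
tool_rot: [[-0.904, 0.428, -0.002], [0.428, 0.904, -0.001], [0.002, -0.002, -1.0]]
ft_force: [-0.2, -0.1, -0.3]
grip_width: 0.0444
gripper_force: 40.9
```

Call:
jog_arm(
  hand=[0.06, 0.06, 0.06, 0.06, 0.06],
  travel=[
    [0, 0, 0],
    [0, 0, 0],
    [0, 0, 0.02],
    [0, 0, 0.05],
    [0, 0, 0.06],
  ],
  yaw=[0, 0, 0, 0, 0],
)

```text
time_s: 6.4
position: [0.5363, 0.3298, 0.1639]
tool_rot: [[-0.904, 0.429, -0.001], [0.429, 0.904, -0.0], [0.001, -0.001, -1.0]]
ft_force: [0.6, 0.6, 0.1]
grip_width: 0.0601
gripper_force: 0.0
```

```bash
python3 - <<'E'
from m import *
c,im=shot("wrist","w2")
E
```

```text
(no output)
```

View pics/w2.png

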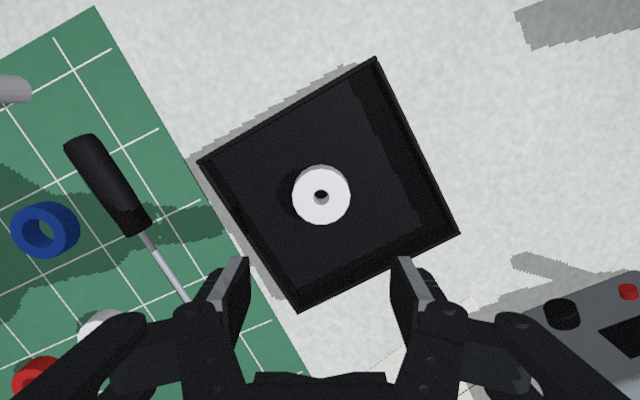

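Picture: the narrow sleeve lies in the middle of the tray at (321,194). Next, the wide sleeve.

Call:
jog_arm(
  hand=[0.065, 0.065, 0.065, 0.065, 0.065],
  travel=[
    [0.008, -0.047, 0],
    [0.008, -0.047, 0],
    [0.008, -0.047, 0],
    [0.008, -0.047, 0],
    [0.007, -0.048, 0],
  ],
  yaw=[0, 0, 0, 0, 0],
)

```text
time_s: 7.08
position: [0.5759, 0.0925, 0.1631]
tool_rot: [[-0.904, 0.428, 0.002], [0.428, 0.904, -0.0], [-0.002, 0.001, -1.0]]
ft_force: [0.6, -0.1, -0.1]
grip_width: 0.0647
gripper_force: 0.0
```

```bash
python3 - <<'E'
from m import *
c,im=shot("wrist","w3"); u,v=proj(c,(.5755,.094,.02)); print(env.observe()["position"],u,v)
k=blob(im,int(u),int(v),60,(0,0,150),(180,30,255)); h=cv2.convexHull(k); (x,y),r=cv2.minEnclosingCircle(h); print(x,y,r,cv2.contourArea(h)); print(ray(c,x,y,.018))
E
```

```text
[0.57691918 0.08737243 0.16298808] 321.74492523126054 193.93223258271138
338.0 198.0 56.61281967163086 5666.5
[0.58455379 0.1040147  0.018     ]
```

```bash
python3 - <<'E'
from m import *
env.get_image("top")
c,im=shot("wrist","w4"); u,v=proj(c,(.5755,.094,.02)); print(env.observe()["position"],u,v)
h=cv2.HoughCircles(cv2.medianBlur(cv2.cvtColor(im,cv2.COLOR_BGR2GRAY),5),cv2.HOUGH_GRADIENT,1,60,param1=120,param2=25,minRadius=22,maxRadius=40)
for x,y,r in h[0]:
    if np.hypot(x-u,y-v)<60: print(x,y,r,ray(c,x,y,.02))
cv2.imwrite("pics/w4c.png",cv2.resize(im[100:300,180:460],(700,500)))
E
```

```text
[0.57604149 0.09215912 0.16288817] 324.38809449506806 191.94305364132595
323.5 191.5 27.1 [0.57487437 0.0935272  0.02      ]
```

View pics/w4c.png

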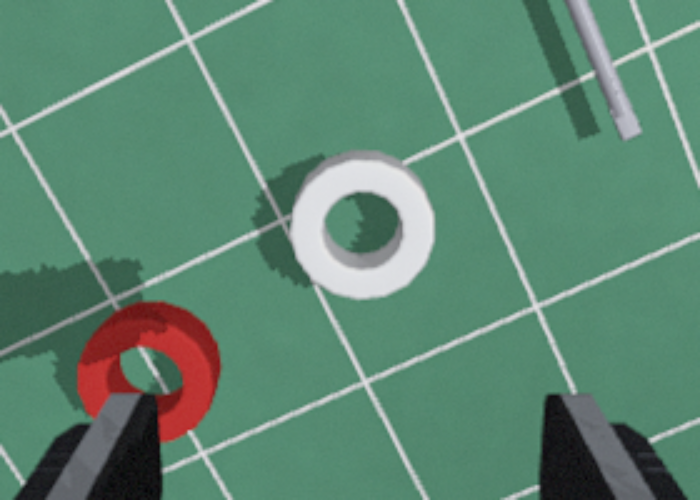

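Picture: the sleeve is at crop (363,225), giving (0.575, 0.0935). The red ring is clear of both fingers. I'll grasp, release, turn 90° and grasp again so the sleeve is centred both ways.

Call:
jog_arm(
  hand=[0.065, 0.065, 0.065, 0.065, 0.065],
  travel=[
    [-0.001, 0.001, -0.03],
    [0, 0, -0.05],
    [0, 0, -0.038],
    [0, 0, -0.015],
    [0, 0, -0.005],
  ],
  yaw=[0, 0, 0, 0, 0],
  grip_force=25,
)

```text
time_s: 7.85
position: [0.5749, 0.0956, 0.0245]
tool_rot: [[-0.904, 0.428, 0.0], [0.428, 0.904, 0.0], [-0.0, 0.0, -1.0]]
ft_force: [-0.5, 0.4, 0.2]
grip_width: 0.0652
gripper_force: 0.0
```

Call:
jog_arm(
  hand=[0.03, 0.03, 0.03, 0.03, 0.03],
  travel=[
    [0, 0, 0],
    [0, 0, 0],
    [0, 0, 0],
    [0, 0, 0],
    [0, 0, 0],
  ],
  yaw=[0, 0, 0, 0, 0],
)

```text
time_s: 8.48
position: [0.5754, 0.0951, 0.0257]
tool_rot: [[-0.904, 0.429, 0.003], [0.429, 0.904, 0.0], [-0.002, 0.001, -1.0]]
ft_force: [-0.5, 1.3, 7.1]
grip_width: 0.0442
gripper_force: 26.2
```

Call:
jog_arm(
  hand=[0.062, 0.062, 0.062, 0.062, 0.062],
  travel=[
    [0, 0, 0],
    [0, 0, 0],
    [0, 0, 0],
    [0, 0, 0],
    [0, 0, 0],
  ],
  yaw=[0, 0, 0, -0.17, -0.17],
)

```text
time_s: 9.1
position: [0.5746, 0.0949, 0.0242]
tool_rot: [[-0.705, 0.709, -0.0], [0.709, 0.705, -0.0], [0.0, -0.0, -1.0]]
ft_force: [-0.7, -0.3, 0.6]
grip_width: 0.0622
gripper_force: 0.0
```

Call:
jog_arm(
  hand=[0.062, 0.062, 0.062, 0.062, 0.062],
  travel=[
    [0, 0, 0],
    [0, 0, 0],
    [0, 0, 0],
    [0, 0, 0],
    [0, 0, 0],
  ],
  yaw=[-0.18, -0.18, -0.18, -0.18, -0.18],
)

```text
time_s: 9.72
position: [0.5746, 0.0949, 0.0242]
tool_rot: [[0.118, 0.993, -0.0], [0.993, -0.118, -0.0], [-0.0, -0.0, -1.0]]
ft_force: [-0.5, 0.2, -0.4]
grip_width: 0.0618
gripper_force: 0.0
```

Call:
jog_arm(
  hand=[0.062, 0.062, 0.062, 0.03, 0.03],
  travel=[
    [0, 0, 0],
    [0, 0, 0],
    [0, 0, 0],
    [0, 0, 0],
    [0, 0, 0],
  ],
  yaw=[-0.17, -0.16, 0, 0, 0],
)

```text
time_s: 10.35
position: [0.5746, 0.0949, 0.0246]
tool_rot: [[0.426, 0.905, 0.0], [0.905, -0.426, -0.0], [-0.0, 0.0, -1.0]]
ft_force: [-1.5, -0.1, 3.9]
grip_width: 0.0454
gripper_force: 25.2
```

Call:
jog_arm(
  hand=[0.03, 0.03, 0.03, 0.03, 0.03],
  travel=[
    [0, 0, 0],
    [0, 0, 0],
    [0, 0, 0],
    [0, 0, 0],
    [0, 0, 0],
  ],
  yaw=[0, 0, 0, 0, 0],
)

```text
time_s: 10.98
position: [0.5747, 0.0949, 0.0246]
tool_rot: [[0.427, 0.904, 0.0], [0.904, -0.427, -0.0], [-0.0, 0.0, -1.0]]
ft_force: [-1.4, -0.2, 6.8]
grip_width: 0.0455
gripper_force: 25.3
```

Call:
jog_arm(
  hand=[0.03, 0.03, 0.03, 0.03, 0.03],
  travel=[
    [0, 0, 0.02],
    [0, 0, 0.04],
    [0, 0, 0.05],
    [-0.006, -0.03, 0.035],
    [-0.01, -0.04, 0.01],
  ],
  yaw=[0, 0, 0, 0, 0],
)

```text
time_s: 11.6
position: [0.5592, 0.0246, 0.1814]
tool_rot: [[0.426, 0.905, 0.004], [0.905, -0.426, -0.001], [0.001, 0.004, -1.0]]
ft_force: [1.1, -0.4, -0.4]
grip_width: 0.0452
gripper_force: 25.8
```

Call:
jog_arm(
  hand=[0.03, 0.03, 0.03, 0.03, 0.03],
  travel=[
    [-0.01, -0.045, 0],
    [-0.01, -0.045, 0],
    [-0.01, -0.045, 0],
    [-0.01, -0.045, 0],
    [-0.01, -0.045, 0],
  ],
  yaw=[0, 0, 0, 0, 0],
)

```text
time_s: 12.22
position: [0.5082, -0.2015, 0.179]
tool_rot: [[0.427, 0.904, -0.0], [0.904, -0.427, 0.0], [0.0, -0.0, -1.0]]
ft_force: [0.8, -0.1, -0.6]
grip_width: 0.045
gripper_force: 25.8
```

Call:
jog_arm(
  hand=[0.03, 0.03, 0.03, 0.03, 0.03],
  travel=[
    [-0.01, -0.04, 0],
    [-0.008, -0.035, 0],
    [0, 0, 0],
    [0, 0, 0],
    [0, 0, 0],
  ],
  yaw=[0, 0, 0, 0, 0],
)

```text
time_s: 12.85
position: [0.4909, -0.274, 0.1793]
tool_rot: [[0.426, 0.905, -0.0], [0.905, -0.426, 0.0], [0.0, -0.0, -1.0]]
ft_force: [-0.8, 0.3, -0.1]
grip_width: 0.045
gripper_force: 25.8
```

```bash
python3 - <<'E'
from m import *
c,im=shot("wrist","w5"); print(env.observe()["position"], c["position"],c["rotation"],proj(c,(.491,-.275,.07)),proj(c,(.491,-.275,.008)))
E
```

```text
[ 0.49093339 -0.27410522  0.17936919] [ 0.5217379  -0.20924617  0.30560818] [[ 9.03983793e-01 -4.10014272e-01 -1.21250147e-01]
 [-4.27566646e-01 -8.67041824e-01 -2.55783579e-01]
 [-2.54031203e-04  2.83066728e-01 -9.59100184e-01]] (np.float64(320.39329885334405), np.float64(209.09532508454245)) (np.float64(320.30332844893894), np.float64(187.95886102091637))
```

View pics/w5.png

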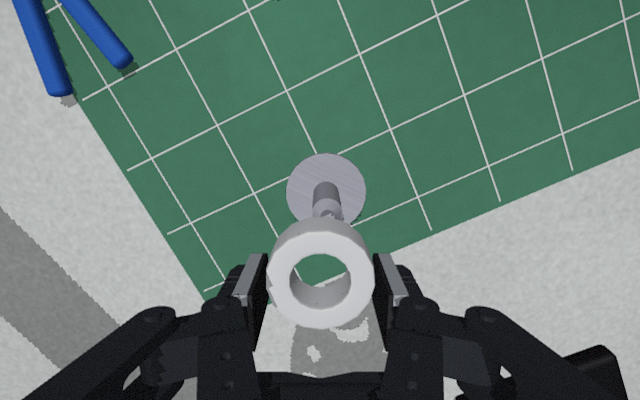

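Picture: the sleeve is held centred at (320,280). The foot's centre is near (326,191) and the pin top near (328,213).

```bash
python3 - <<'E'
from m import *
c=cal("wrist"); im=cv2.imread("pics/w5.png")
print(ray(c,326,191,.008),ray(c,328,213,.07))
hsv=cv2.cvtColor(im,cv2.COLOR_BGR2HSV); m=cv2.inRange(hsv,(0,0,0),(180,255,255))
g=im[140:235,280:375]; b=g.astype(int); mask=((b[:,:,1]-b[:,:,2])<20).astype(np.uint8)*255
mask[:, :]=cv2.morphologyEx(mask,cv2.MORPH_OPEN,np.ones((7,7)))
mask[72:]=0
k=max(cv2.findContours(mask,0,1)[0],key=cv2.contourArea)[:,0]
k=k[(k[:,1]<66)]
e=cv2.fitEllipse(cv2.convexHull(k).astype(np.float32)); print(e); x,y=e[0][0]+280,e[0][1]+140; print(ray(c,x,y,.008))
t=cal("top"); ti=cv2.imread("pics/top0.png")
print(proj(t,(*ray(c,x,y,.008)[:2],.008)))
cv2.imwrite("pics/z.png",np.hstack([cv2.resize(im[150:240,275:385],(550,450),interpolation=cv2.INTER_CUBIC)]))
P=cv2.fitEllipse
h=c; 
for z in(.17,.175): print(z,proj(c,(*env.observe()["position"][:2],z)))
E
```

```text
[ 0.49433051 -0.27967496  0.008     ] [ 0.49460393 -0.2799611   0.07      ]
((45.4749870300293, 51.399879455566406), (78.7725830078125, 80.17259979248047), 92.19972229003906)
[ 0.4937683  -0.27980406  0.008     ]
(np.float64(443.61501798601864), np.float64(229.86721103229644))
0.17 (np.float64(319.52485032954917), np.float64(276.5040924102663))
0.175 (np.float64(319.51326598945195), np.float64(282.3065406128025))
```

View pics/z.png

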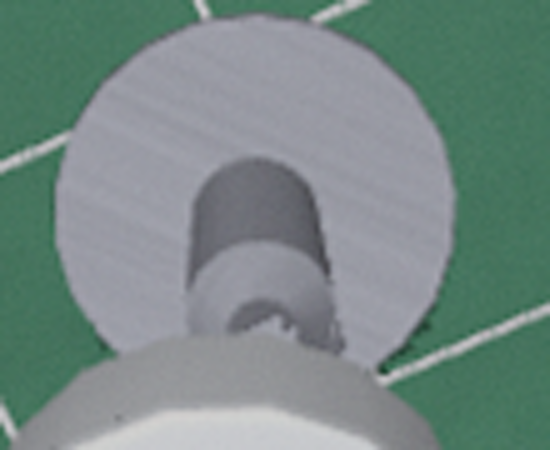

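Call:
jog_arm(
  hand=[0.03, 0.03, 0.03, 0.03, 0.03],
  travel=[
    [0.003, -0.006, -0.02],
    [0, 0, -0.035],
    [0, 0, -0.018],
    [0, 0, -0.004],
    [0, 0, 0],
  ],
  yaw=[0, 0, 0, 0, 0],
)

```text
time_s: 13.52
position: [0.494, -0.2809, 0.1028]
tool_rot: [[0.427, 0.904, 0.001], [0.904, -0.427, -0.0], [-0.0, 0.001, -1.0]]
ft_force: [-0.7, 0.2, 0.7]
grip_width: 0.045
gripper_force: 25.8
```

Call:
jog_arm(
  hand=[0.03, 0.03, 0.03, 0.03, 0.03],
  travel=[
    [0, 0, -0.003],
    [0, 0, -0.003],
    [0, 0, -0.003],
    [0, 0, -0.003],
    [0, 0, 0],
  ],
  yaw=[0, 0, 0, 0, 0],
)

```text
time_s: 14.15
position: [0.4935, -0.281, 0.09]
tool_rot: [[0.428, 0.904, -0.0], [0.904, -0.428, 0.0], [0.0, -0.001, -1.0]]
ft_force: [0.1, 0.4, 0.3]
grip_width: 0.0446
gripper_force: 25.8
```

Call:
jog_arm(
  hand=[0.03, 0.03, 0.03, 0.03, 0.03],
  travel=[
    [0, 0, -0.003],
    [0, 0, -0.003],
    [0, 0, -0.003],
    [0, 0, 0],
    [0, 0, 0],
  ],
  yaw=[0, 0, 0, 0, 0],
)

```text
time_s: 14.78
position: [0.4937, -0.2811, 0.0814]
tool_rot: [[0.428, 0.904, 0.0], [0.904, -0.428, -0.0], [-0.0, 0.0, -1.0]]
ft_force: [0.3, -0.2, -1.0]
grip_width: 0.0449
gripper_force: 25.8
```

```bash
python3 - <<'E'
from m import *
c,im=shot("wrist","w6"); s,si=shot("scene","s6")
a=im[180:400,200:440]; b=si[60:170,220:340]
cv2.imwrite("pics/z6.png",np.hstack([cv2.resize(a,(400,367)),cv2.resize(b,(400,367))]))
E
```

```text
(no output)
```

View pics/z6.png

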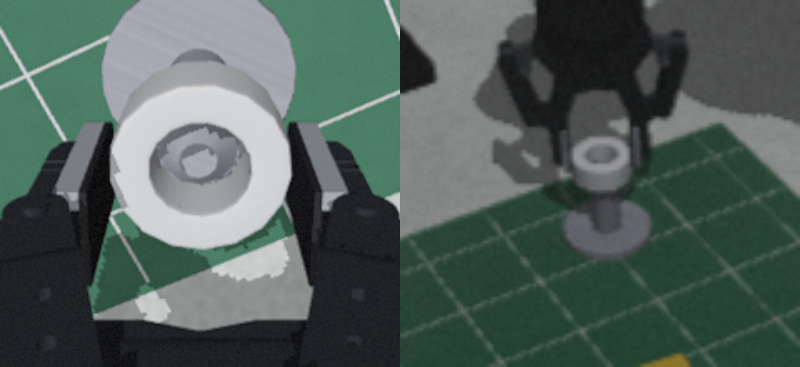

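Picture: the pin top shows inside the bore at crop (199,160), close to centred, and the scene view shows the sleeve over the pin. Lowering on.

Call:
jog_arm(
  hand=[0.03, 0.03, 0.03, 0.03, 0.03],
  travel=[
    [0, 0, -0.003],
    [0, 0, -0.003],
    [0, 0, -0.003],
    [0, 0, -0.003],
    [0, 0, 0],
  ],
  yaw=[0, 0, 0, 0, 0],
)

```text
time_s: 15.5
position: [0.4936, -0.281, 0.069]
tool_rot: [[0.428, 0.904, -0.0], [0.904, -0.428, 0.0], [0.0, -0.001, -1.0]]
ft_force: [0.0, 0.3, -0.7]
grip_width: 0.0451
gripper_force: 25.8
```

Call:
jog_arm(
  hand=[0.03, 0.03, 0.03, 0.03, 0.03],
  travel=[
    [0, 0, -0.005],
    [0, 0, -0.005],
    [0, 0, -0.005],
    [0, 0, -0.005],
    [0, 0, 0],
  ],
  yaw=[0, 0, 0, 0, 0],
)

```text
time_s: 16.12
position: [0.4935, -0.2809, 0.0488]
tool_rot: [[0.428, 0.904, -0.001], [0.904, -0.428, 0.001], [0.0, -0.001, -1.0]]
ft_force: [-0.3, -0.4, -1.1]
grip_width: 0.0449
gripper_force: 25.8
```

Call:
jog_arm(
  hand=[0.065, 0.065, 0.065, 0.065, 0.065],
  travel=[
    [0, 0, 0],
    [0, 0, 0],
    [0, 0, 0],
    [0, 0, 0],
    [0, 0, 0.003],
  ],
  yaw=[0, 0, 0, 0, 0],
)

```text
time_s: 16.75
position: [0.4936, -0.281, 0.0523]
tool_rot: [[0.428, 0.904, -0.0], [0.904, -0.428, 0.0], [0.0, -0.0, -1.0]]
ft_force: [0.2, -0.0, 0.2]
grip_width: 0.0653
gripper_force: 0.0
```

```bash
python3 - <<'E'
from m import *
c,im=shot("wrist","w7"); s,si=shot("scene","s7")
a=im[150:400,200:440]; b=si[60:170,220:340]
cv2.imwrite("pics/z7.png",np.hstack([cv2.resize(a,(400,400)),cv2.resize(b,(400,400))]))
E
```

```text
(no output)
```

View pics/z7.png

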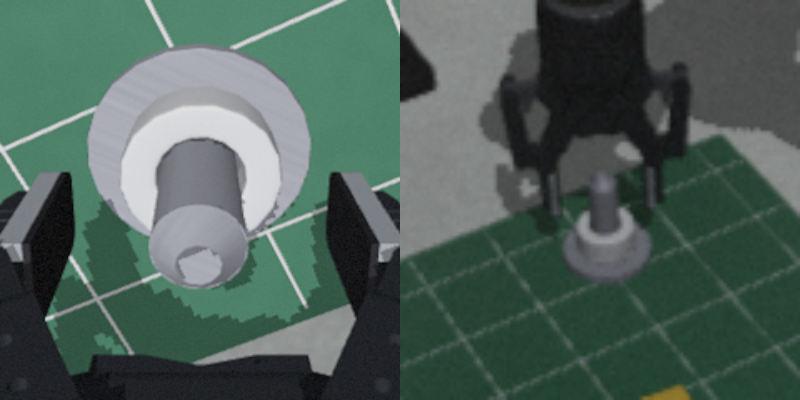

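Picture: the sleeve is home on the foot around (200,170), and the pin stands free between the open fingers. Gripping the pin.

Call:
jog_arm(
  hand=[0.04, 0.032, 0.026, 0.015, 0.01],
  travel=[
    [0, 0, 0],
    [0, 0, 0],
    [0, 0, 0],
    [0, 0, 0],
    [0, 0, 0],
  ],
  yaw=[0, 0, 0, 0, 0],
  grip_force=60,
)

```text
time_s: 17.48
position: [0.4936, -0.281, 0.0524]
tool_rot: [[0.428, 0.904, -0.0], [0.904, -0.428, -0.0], [-0.0, -0.0, -1.0]]
ft_force: [-1.7, 1.0, 1.9]
grip_width: 0.0205
gripper_force: 58.6
```

Call:
jog_arm(
  hand=[0.01, 0.01, 0.01, 0.01, 0.01],
  travel=[
    [0, 0, 0],
    [0, 0, 0],
    [0, 0, 0],
    [0, 0, 0],
    [0, 0, 0],
  ],
  yaw=[0, 0, 0, 0, 0],
)

```text
time_s: 18.1
position: [0.4936, -0.281, 0.0524]
tool_rot: [[0.428, 0.904, 0.0], [0.904, -0.428, -0.0], [-0.0, 0.0, -1.0]]
ft_force: [-2.4, 1.2, 5.5]
grip_width: 0.0202
gripper_force: 58.8
```

Call:
jog_arm(
  hand=[0.01, 0.01, 0.01, 0.01, 0.01],
  travel=[
    [0, 0, 0.005],
    [0, 0, 0.01],
    [0, 0, 0.015],
    [0, 0, 0.02],
    [0, 0, 0.02],
  ],
  yaw=[0, 0, 0, 0, 0],
)

```text
time_s: 18.73
position: [0.4937, -0.2811, 0.1238]
tool_rot: [[0.428, 0.904, 0.0], [0.904, -0.428, -0.0], [-0.0, 0.001, -1.0]]
ft_force: [-0.3, 1.0, -3.9]
grip_width: 0.0206
gripper_force: 58.8
```

Call:
jog_arm(
  hand=[0.01, 0.01, 0.01, 0.01, 0.01],
  travel=[
    [0, 0, 0.02],
    [0, 0, 0.02],
    [0, 0, 0.02],
    [0, 0, 0.015],
    [0, 0, 0.005],
  ],
  yaw=[0, 0, 0, 0, 0],
)

```text
time_s: 19.35
position: [0.4938, -0.2811, 0.2035]
tool_rot: [[0.428, 0.904, 0.001], [0.904, -0.428, -0.001], [-0.0, 0.002, -1.0]]
ft_force: [0.4, -0.1, -3.7]
grip_width: 0.02
gripper_force: 58.8
```

Call:
jog_arm(
  hand=[0.01, 0.01, 0.01, 0.01, 0.01],
  travel=[
    [0, 0, 0],
    [0, 0, 0],
    [0, 0, 0],
    [0, 0, 0],
    [0, 0, 0],
  ],
  yaw=[0, 0, 0, 0, 0],
)

```text
time_s: 19.98
position: [0.4936, -0.281, 0.2022]
tool_rot: [[0.428, 0.904, -0.0], [0.904, -0.428, 0.0], [0.0, -0.0, -1.0]]
ft_force: [0.6, 0.6, -3.7]
grip_width: 0.0205
gripper_force: 58.8
```

```bash
python3 - <<'E'
from m import *
s,si=shot("scene","s8"); t,ti=shot("top","t8")
cv2.imwrite("pics/z8.png",np.hstack([cv2.resize(si[20:180,200:360],(400,400)),cv2.resize(ti[60:310,150:500],(400,286)).copy() if 0 else cv2.resize(ti[60:310,150:500],(400,400))]))
E
```

```text
(no output)
```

View pics/z8.png

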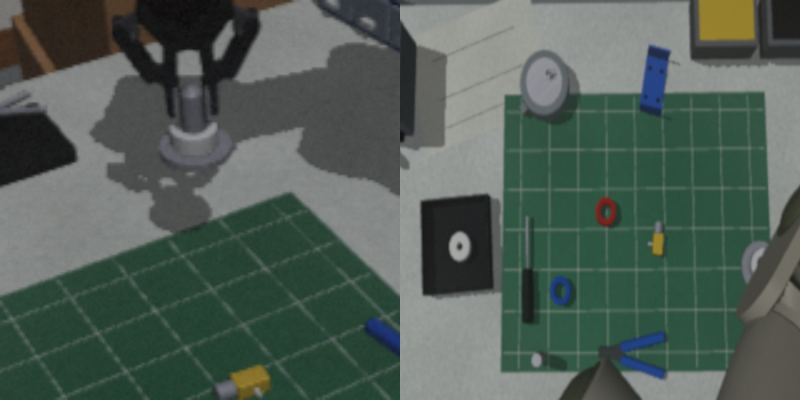

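Picture: the gauge hangs upright in the fingers at (193,140) with the sleeve on its foot. The narrow sleeve is in the tray at (459,246), and everything else is in place. The tool has risen 0.150 m.

```bash
python3 -c "
from rig import env
print(env.close_job())"
```

```text
the job is handed in; nothing more can be done
None
```

The job is handed in: the narrow sleeve is in the reject tray, and the wide sleeve sits home on the gauge, which the arm is holding upright and still about 15 cm above the mat.

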